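# Raise the kitchen timer on its riser stand and lock the leg

## Robot

A 6-joint arm with a two-finger parallel gripper is mounted at the origin on a cart in front of the work surface, level with it; the furniture and walls round the work are solid. World frame = base frame: x ahead of the robot, y to its left, z up, the work surface at z = 0. Lengths are in m, angles in degrees, forces in N, time in s.
With the tool pointing down it reaches from about 0.25 to 0.725 m from the base axis. Payload 9.7 kg.
Tool frame: the origin (TCP) lies midway between the tips of the shut fingers; the grasp point (between the pads) lies 19 mm behind it; z points along the fingers, y is the line along which they close (so a half turn about z gives the same grasp; the last joint's range is limited). The gripper opens to 85 mm and grips with 20 to 120 N. Pads are 22 mm wide; open, the fingers measure 114 mm over their backs; the gripper's body (76 mm by 85 mm) begins 54 mm behind the grasp point. The pads swing forward as they close: fully open they stand 13 mm farther back than shut.
Start: joints at [-74.083, 4.979, 10.078, 95.1, 0, 90], TCP at [0.151, -0.529, 0.231] pointing down, gripper open.
Joint ranges: [-179.16, 179.16], [-48.56, 103.87], [-65.8, 70.77], [-126.05, 130.52], [-82.76, 87.17], [-180, 180]. Speed limits (degrees/s): [127.2, 127.2, 147.25, 180, 180, 180].

## Interface

Orientations are given as [roll, pitch, yaw] about the fixed x, y, z axes, in that order (R = Rz(yaw) Ry(pitch) Rx(roll)).
In Python, from workcell import bot gives the robot as it stands.
- The arm moves only by the shell command python3 -m crank 'ROWS' [FORCE]. ROWS is JSON, a list of rows, each an object with "gripper": the finger opening in mm, from 0 to 85.4; "travel": the shift along the tool's x, y, z in mm, a list of three; "twist": the turn, a rotation vector about the tool's x, y, z in rad, a list of three. In form: [{"gripper": gripper, "travel": [tx, ty, tz], "twist": [rx, ry, rz]}, ...]. A call has 1 to 12 rows; each row shifts and turns the commanded pose from where the row before left it, along the tool's axes as they then stand; what a row does not reach is not made up. A row lasts 1/8 s, in which the tool goes at most 62.5 mm and 10.7 degrees, less where a joint would pass 70% of its speed; a pose out of reach is approached as far as the arm can. A call is refused whole if a number of a shift passes 62.5 or a number of a turn 0.188, either way. A call with a gripper value outside its range is refused whole. The fingers move at their own pace and stop on an object; FORCE is the grip in N (left out, the last holds). Time passes only in rows, so rows that do not move let the fingers close. It gives the time, the measured TCP pose, the force, the opening and the grip force at its end, in the units of the state.
- bot.get_obs(): the state, without advancing time (a new reading comes with each control period).
- bot.camera(name): name is "scene" or "top"; returns the picture (420x560x3 uint8, red, green, blue); there is no depth.
- bot.calibration(name): a dict with "vfov" (degrees; the focal length in pixels is half the picture's height over the tangent of half this angle, whatever the lens; pixels are square), "cx", "cy" (the principal point, pixels), "camera_from_world" (4x4, takes a point from world to camera coordinates). Camera axes: x right, y down, z forward; pixel columns grow to the right and rows downward; lengths in m; the calibration is good to about 2 mm. A picture is of the moment at which its call begins. calibration takes no time and is no camera call.
- bot.job_done(): hands the job in; it is judged then, once.
The state is a dict: "time": time; "q": joint angles; "qd": joint speeds; "joint_efforts": joint torques, N m; "ee_pos": TCP position; "tcp_rot": TCP orientation; "wrist_force": force on the tool from outside, world axes, zero at the start; "torque": the same for the moment, N m; "opening": finger opening in m; "grasp_force": force on a finger pad.
Only numpy, scipy, OpenCV 4.12 (cv2) and the standard library are available. Lean on these libraries where they do the work, as an engineer would, in place of code of your own. Each camera call takes 0.05 s, during which the arm holds its last target. There are 200 camera calls.

## Task

Stand the kitchen timer upright on the small round pad of the riser stand, centred, and let go of it. Then take the cam lever's grip, raise the sliding leg by it until the top of the crossbar is level with the top of the clip on the upright bar, and holding the leg at that height slide the lever along the crossbar fully closed, towards the bar. Finish while still holding the lever grip with the leg at the mark and the timer on its pad; never close the lever with the leg off its mark, and leave the other things on the worktop where they are.

Things in the scene. Friction and masses are not known exactly. Their poses are not given: they have to be found in the camera images.
- timer: wind-up kitchen timer, round, 67 mm across and 50 mm tall, loose, standing upright on the worktop in a row with a tin and a garlic bulb (any order). Origin at the centre of its underside, z up.
- stand: fixed riser stand. Origin on the worktop under the sliding leg's axis; z up, x to the back, crossbar along -y (robot's right at yaw 0). Dark base plate 70 mm (x) by 245 mm (y from -200 to +45), 14 mm thick; square tube 34 mm wide up to z = 100 mm round the leg; upright steel bar 8 x 16 mm at x = 17, y = -75 mm, up to z = 190 mm.
- leg: sliding leg: aluminium column with a round pad on top and a crossbar (20 wide, 12 mm high) reaching 183 mm in -y in front of the upright bar. Stand's axes; origin at the stand's origin when fully down (the start), rises up to 65 mm. Slides freely, weighs 0.35 kg with the lever (timer 0.12 kg more); sinks whenever let go, even with the lever closed.
- pad_top (a point): centre of the top face of the leg's round pad, 54 mm across, flat and without rim, narrower than the timer; 126 mm above the worktop with the leg down. The crossbar passes under it, its top 10 mm lower.
- bar_top (a point): point on the top face of the leg's crossbar in front of the upright bar: 75 mm in -y from the leg axis, 116 mm above the worktop with the leg down.
- mark (a point): centre of the top face of the black clip (32 mm wide, 8 mm high) fixed round the upright bar, the length mark; 35 to 57 mm above the crossbar's top at the start, differing each time. The leg is at its mark when bar_top is at the height of mark (it stands 17 mm behind bar_top in the stand's x).
- lever_grip (a point): point in the cam lever's upright black ribbed grip block, 18 mm below its top. Block 14 mm thick (stand x), 28 long (stand y), 46 tall, on a 26 mm wide shoe whose top is 27 mm below this point. Pinch it from above across its 14 mm; lifting it lifts the leg. Lever open, it is 155 mm in -y from the leg axis, same x.
- cam_lever (a joint): travel of the cam lever along the crossbar: 0 fully open (outer end), 0.030 m fully closed (stop), growing towards stand +y, that is, towards the bar and the leg. Starts within 3 mm of open, stays where it is left; about 2.5 N of friction.
- tin: low round food tin, 75 mm across, 58 mm tall, bystander. Origin under its centre.
- garlic: garlic bulb, 60 mm across, bystander. Origin under its centre.
- mug: spotted mug 78 mm across, 93 mm tall, at the back left, bystander. Origin under its centre.
- mill: salt shaker 44 mm across, 90 mm tall, at the right edge, bystander. Origin under its centre.
- spice_jar: spice jar with a lid, 45 mm across, 106 mm tall, at the right edge, bystander. Origin under its centre.
- peeler: peeler 170 mm long, lying behind the stand, bystander. Origin under its centre.

How it is judged (in metres and radians):
On the way, in this order (a step that is already met when the one before it is completed fails the run):
1. the timer stands upright and centred on the pad, let go, the leg still below its mark (horizontal distance between timer and pad_top below 0.015 m and z of timer in the frame of pad_top between -0.006 and 0.006 m and angle between timer's own z axis and vertical below 0.12 rad and contact force between the fingers and timer below 0.1 N and z of bar_top in the frame of mark below -0.012 m), for 0.2 s.
2. the leg is held at its mark with the lever still open (z of bar_top in the frame of mark between -0.008 and 0.008 m and value of joint cam_lever below 0.014 m and contact force between the fingers and leg above 1 N), for 0.1 s.
At the end, for the whole second after the job is handed in: The fingers hold the lever grip (more than 1 N); the crossbar's top is within 6 mm of the clip's top in height; the lever is closed to beyond 26 of its 30 mm; the timer stands upright on the pad, within 15 mm of its centre, untouched by the arm; leg and timer are at rest (z of bar_top in the frame of mark between -0.006 and 0.006 m and value of joint cam_lever above 0.026 m and contact force between the fingers and leg above 1 N and distance between the grasp point and lever_grip below 0.045 m and horizontal distance between timer and pad_top below 0.015 m and z of timer in the frame of pad_top between -0.006 and 0.006 m and angle between timer's own z axis and vertical below 0.12 rad and contact force between the arm and timer below 0.1 N and linear speed of timer below 0.02 m/s and linear speed of leg below 0.01 m/s); the arm keeps its last pose, push and grip.
It fails at once if the lever is being closed (beyond 14 mm) with the leg more than 10 mm off its mark (value of joint cam_lever above 0.014 m and (z of bar_top in the frame of mark above 0.01 m or z of bar_top in the frame of mark below -0.01 m)).
It fails at once if a bystander is moved by more than 30 mm (distance of any of tin, garlic, mug, mill, spice_jar, peeler from where it was at the start of the episode above 0.03 m).
It also fails if it takes over 48 s, if anything falls off the work surface, if the arm or the gripper's body presses on something with over 40 N, if the wrist force passes 120 N, or if a joint passes its speed limit or range.

## Working session

There is one attempt and no reset: what is moved stays moved. The work goes in short steps, Python scripts to look and compute and a shell command to move; the robot and the scene stay as the last step left them, time stands still between calls to the robot, and variables do not carry over. Pictures are saved under pics/ and viewed, at most 10 in all, crops included, and the job is handed in when it is done.

```bash
mkdir -p pics; ls
cat > h.py <<'E'
import numpy as np, cv2
from workcell import bot
def cal(n):
    c=bot.calibration(n); f=210/np.tan(np.radians(c["vfov"])/2); return f,c["cx"],c["cy"],np.array(c["camera_from_world"])
def ray(n,u,v,z):
    f,cx,cy,T=cal(n); R=T[:3,:3]; o=-R.T@T[:3,3]; d=R.T@np.array([(u-cx)/f,(v-cy)/f,1]); return o+d*(z-o[2])/d[2]
def proj(n,p):
    f,cx,cy,T=cal(n); q=T[:3,:3]@np.array(p)+T[:3,3]; return cx+f*q[0]/q[2],cy+f*q[1]/q[2]
def snap(n,name):
    im=bot.camera(n); cv2.imwrite(f"pics/{name}.png",im[:,:,::-1]); return im
E
python3 - <<'E'
from h import *
for n in("scene","top"):
    snap(n,n+"0"); c=bot.calibration(n); f,cx,cy,T=cal(n); print({k:v for k,v in c.items() if k!="camera_from_world"},f,-T[:3,:3].T@T[:3,3],T[:3,:3].round(3).tolist())
print(bot.get_obs())
E
```

```text
pics
{'vfov': 47.80806547292558, 'cx': 280.2243025675759, 'cy': 214.58269937722187} 473.8018997040342 [ 1.38988906 -0.47308714  0.58841932] [[0.426, 0.904, 0.024], [0.423, -0.175, -0.889], [-0.8, 0.389, -0.457]]
{'vfov': 55.85504412505055, 'cx': 281.32607823242057, 'cy': 211.11044716418513} 396.1607014139924 [ 0.47464468 -0.06458085  0.96099577] [[0.009, -1.0, 0.023], [-0.989, -0.012, -0.147], [0.147, -0.021, -0.989]]
{'time': 0.1, 'q': array([-7.40824588e+01,  5.00704815e+00,  1.00386754e+01,  9.50976058e+01,
       -5.84963491e-04,  9.00006534e+01]), 'qd': array([ 0.03450634, -0.13187977,  0.0698021 ,  0.06258286,  0.06783211,
        0.0338428 ]), 'joint_efforts': array([ 9.94758375e-05, -5.21561050e+01,  4.65652657e+01,  1.60025619e-02,
        3.99925818e-05,  1.16888174e-05]), 'ee_pos': array([ 0.15078346, -0.52872566,  0.23065974]), 'tcp_rot': array([-1.79934021e+02,  5.85715484e-04,  1.59168885e+01]), 'wrist_force': array([-0.07728248,  0.41580224, -0.7811681 ]), 'torque': array([-0.02069027,  0.06545087,  0.02240272]), 'grasp_force': 0.0, 'opening': 0.08546613185596855}
```

View pics/scene0.png

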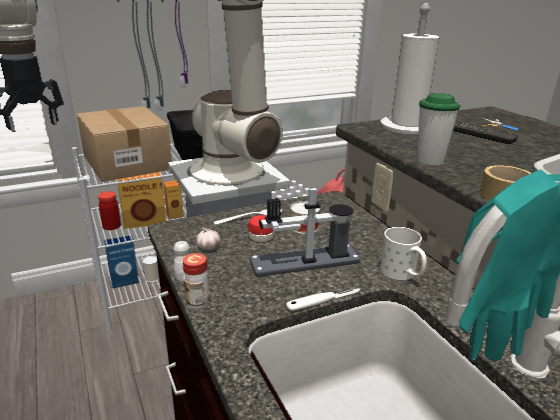

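View pics/top0.png

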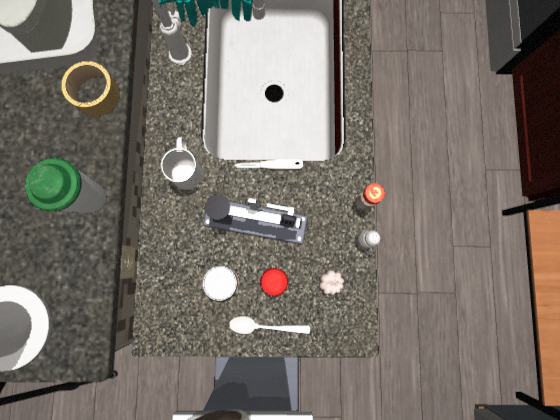

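Run:
```python
import cv2, numpy as np
a=cv2.imread("pics/scene0.png")[170:290,190:390]; b=cv2.imread("pics/top0.png")[180:305,190:350]
cv2.imwrite("pics/z1.png",cv2.resize(a,None,fx=4,fy=4,interpolation=2)); cv2.imwrite("pics/z2.png",cv2.resize(b,(800,625))[:600])
```

```text
(no output)
```

View pics/z1.png

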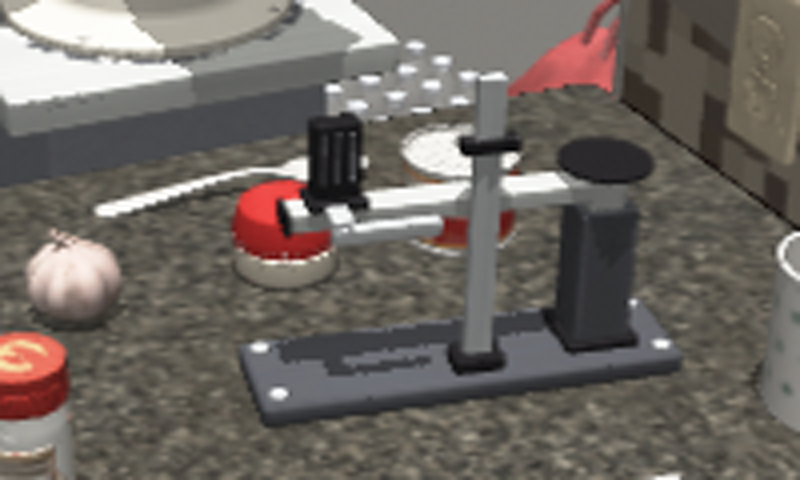

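View pics/z2.png

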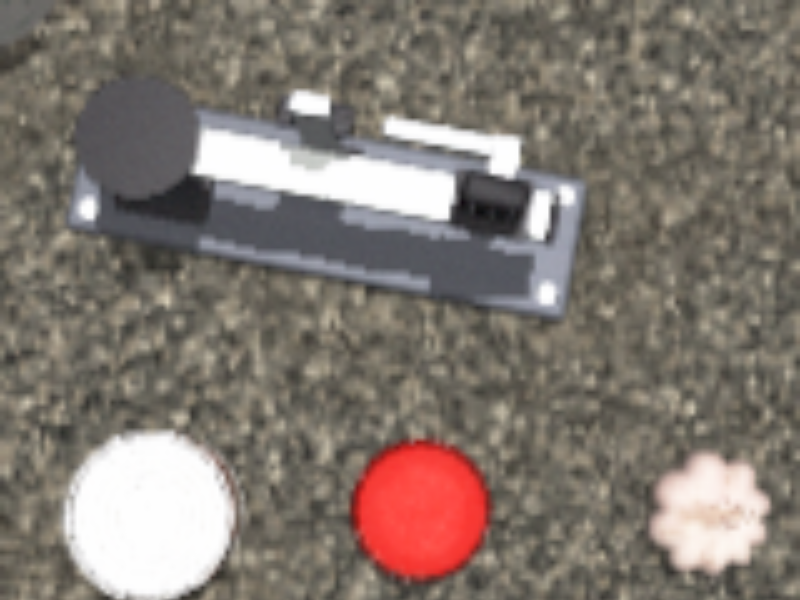

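Run:
```python
from h import *
t=cv2.imread("pics/top0.png"); s=cv2.imread("pics/scene0.png")
def big(m,x0,x1,y0,y1):
    k=np.zeros_like(m,np.uint8); k[y0:y1,x0:x1]=m[y0:y1,x0:x1]; 
    return sorted(cv2.findContours(k,0,1)[0],key=cv2.contourArea)[-1]
b,g,r=[t[:,:,i].astype(int) for i in range(3)]
c=big((r>150)&(g<90),255,300,265,300); (u,v),R=cv2.minEnclosingCircle(c)
print("timer px",u,v,R); 
for z in(.015,.03): p=ray("top",u,v,z); print(z,p, ray("top",u+R,v,z)-p)
pu,pv=190+137.5/5,180+136/5
pad=ray("top",pu,pv,.126); print("pad",pad, "rad",60/5*np.linalg.norm(ray("top",pu+1,pv,.126)-pad), "scene px",proj("scene",pad))
sc=[ray("top",190+a/5,180+d/5,.014) for a,d in((87,208),(547,293),(567,193))]
d=sc[0]-sc[1]; yaw=np.degrees(np.arctan2(-d[0],d[1])); d2=sc[2]-sc[1]; print("yaw",yaw,np.degrees(np.arctan2(d2[1],d2[0])),np.linalg.norm(d),np.linalg.norm(d2))
def st(x,y,z): a=np.radians(yaw);return pad*[1,1,0]+[x*np.cos(a)-y*np.sin(a),x*np.sin(a)+y*np.cos(a),z]
print("grip xy",st(0,-.155,.15))
print("base corners top px",[np.round((np.array(proj("top",st(x,y,.014)))-[190,180])*5) for x in(-.035,.035) for y in(-.2,.045)])
for z in(.149,.155,.161,.167,.173):
  print("mark",z,"sc",[np.round((np.array(proj("scene",st(.017+x,-.075+y,z)))-[190,170])*4) for x in (-.01,.01) for y in(-.016,.016)])
print("bartop z116 sc",[np.round((np.array(proj("scene",st(.010,y,.116)))-[190,170])*4) for y in(-.04,-.06,-.1)])
print("lever top scene",(np.array(proj("scene",st(0,-.155,.165)))-[190,170])*4, "top",(np.array(proj("top",st(0,-.155,.16)))-[190,180])*5)
```

```text
timer px 273.86956787109375 281.65216064453125 13.652883529663086
0.015 [ 0.44771911 -0.068924    0.015     ] [ 0.00025772 -0.0321235   0.        ]
0.03 [ 0.44814605 -0.06885514  0.03      ] [ 0.00025363 -0.03161414  0.        ]
pad [0.60585491 0.05322711 0.126     ] rad 0.025433569492407736 scene px (np.float64(339.5742676435762), np.float64(208.94324259604656))
yaw -9.878777281771939 -11.185537083721403 0.22425954901175077 0.04934709338914627
grip xy [ 0.57926246 -0.0994747   0.15      ]
base corners top px [array([566., 320.]), array([ 62., 227.]), array([590., 177.]), array([92., 85.])]
mark 0.149 sc [array([446., 139.]), array([504., 134.]), array([458., 156.]), array([516., 150.])]
mark 0.155 sc [array([447., 129.]), array([504., 124.]), array([459., 146.]), array([517., 140.])]
mark 0.161 sc [array([448., 119.]), array([505., 113.]), array([459., 135.]), array([518., 129.])]
mark 0.167 sc [array([448., 109.]), array([506., 103.]), array([460., 125.]), array([518., 119.])]
mark 0.173 sc [array([449.,  98.]), array([506.,  93.]), array([460., 114.]), array([519., 109.])]
bartop z116 sc [array([535., 187.]), array([500., 191.]), array([429., 199.])]
lever top scene [326.71708578 117.75352859] top [499.43507074 191.83946806]
```

```bash
python3 -m crank '[{"gripper":85,"travel":[41.2,-36.1,0],"twist":[0,0,0]},{"gripper":85,"travel":[41.2,-36.1,0],"twist":[0,0,0]},{"gripper":85,"travel":[41.2,-36.1,0],"twist":[0,0,0]},{"gripper":85,"travel":[41.2,-36.1,0],"twist":[0,0,0]},{"gripper":85,"travel":[41.2,-36.1,0],"twist":[0,0,0]},{"gripper":85,"travel":[41.2,-36.1,0],"twist":[0,0,0]},{"gripper":85,"travel":[41.2,-36.1,0],"twist":[0,0,0]},{"gripper":85,"travel":[41.2,-36.1,0],"twist":[0,0,0]},{"gripper":85,"travel":[41.2,-36.1,0],"twist":[0,0,0]},{"gripper":85,"travel":[41.2,-36.1,0],"twist":[0,0,0]}]'; python3 -m crank '[{"gripper":85,"travel":[0,0,0],"twist":[0,0,-0.186]},{"gripper":85,"travel":[0,0,0],"twist":[0,0,-0.186]},{"gripper":85,"travel":[0,0,0],"twist":[0,0,-0.186]},{"gripper":85,"travel":[0,0,0],"twist":[0,0,-0.186]},{"gripper":85,"travel":[0,0,0],"twist":[0,0,-0.186]},{"gripper":85,"travel":[0,0,0],"twist":[0,0,-0.186]},{"gripper":85,"travel":[0,0,0],"twist":[0,0,0]},{"gripper":85,"travel":[0,0,0],"twist":[0,0,0]}]'
cat >> h.py <<'E'
def delta(p,yaw=None):
    from scipy.spatial.transform import Rotation as Ro
    o=bot.get_obs(); R=Ro.from_euler("xyz",o["tcp_rot"],degrees=True).as_matrix()
    return "tool mm",(R.T@(np.array(p)-o["ee_pos"])*1000).round(1).tolist(),"rpy",o["tcp_rot"].round(2).tolist(),"pos",o["ee_pos"].round(4).tolist(),"t",o["time"]
E
python3 -c "
from h import *
print(delta([.448,-.069,0]))"
```

```text
time: 1.35
ee_pos: [0.4486, -0.067, 0.2311]
tcp_rot: [180.0, 0.0, 15.9]
wrist_force: [0.3, -0.8, 1.0]
opening: 0.0852
grasp_force: 0.0
time: 2.35
ee_pos: [0.448, -0.0688, 0.2311]
tcp_rot: [-180.0, 0.0, 79.6]
wrist_force: [1.3, -0.3, -0.9]
opening: 0.0851
grasp_force: 0.0
('tool mm', [-0.2, 0.2, 231.1], 'rpy', [-179.98, 0.0, 79.62], 'pos', [0.448, -0.0688, 0.2311], 't', 2.35)
```

```bash
python3 -m crank '[{"gripper":85,"travel":[0,0,50],"twist":[0,0,0]},{"gripper":85,"travel":[0,0,50],"twist":[0,0,0]},{"gripper":85,"travel":[0,0,50],"twist":[0,0,0]},{"gripper":85,"travel":[0,0,40],"twist":[0,0,0]},{"gripper":85,"travel":[0,0,25],"twist":[0,0,0]},{"gripper":85,"travel":[0,0,15],"twist":[0,0,0]},{"gripper":85,"travel":[0,0,0],"twist":[0,0,0]},{"gripper":85,"travel":[0,0,0],"twist":[0,0,0]}]' 25; python3 -m crank '[{"gripper":55,"travel":[0,0,0],"twist":[0,0,0]},{"gripper":55,"travel":[0,0,0],"twist":[0,0,0]},{"gripper":55,"travel":[0,0,0],"twist":[0,0,0]},{"gripper":55,"travel":[0,0,0],"twist":[0,0,0]},{"gripper":55,"travel":[0,0,0],"twist":[0,0,0]},{"gripper":55,"travel":[0,0,0],"twist":[0,0,0]}]' 25
```

```text
time: 3.35
ee_pos: [0.4487, -0.0689, 0.0024]
tcp_rot: [179.9, -0.0, 79.8]
wrist_force: [0.5, 0.1, 0.4]
opening: 0.0852
grasp_force: 0.0
time: 4.1
ee_pos: [0.4488, -0.0689, 0.0027]
tcp_rot: [179.9, -0.0, 79.8]
wrist_force: [-1.2, 0.4, 7.0]
opening: 0.0642
grasp_force: 26.1
```

```bash
python3 -m crank '[{"gripper":55,"travel":[0,0,-20],"twist":[0,0,0]},{"gripper":55,"travel":[0,0,-40],"twist":[0,0,0]},{"gripper":55,"travel":[0,0,-50],"twist":[0,0,0]},{"gripper":55,"travel":[0,0,-50],"twist":[0,0,0]},{"gripper":55,"travel":[0,0,-30],"twist":[0,0,0]},{"gripper":55,"travel":[0,0,0],"twist":[0,0,0]},{"gripper":55,"travel":[0,0,0],"twist":[0,0,0]}]'
python3 - <<'E'
from h import *
snap("scene","scene1"); t=cv2.imread("pics/top0.png"); s=cv2.imread("pics/scene0.png")
for n,im,(x0,x1,y0,y1),th in(("top",t,(203,232,193,220),82),("scene",s,(328,355,200,218),60)):
    a=im[y0:y1,x0:x1].max(2); m=(a<th).astype(np.uint8); c=max(cv2.findContours(m,0,1)[0],key=cv2.contourArea); x,y,w,h=cv2.boundingRect(c)
    print(n,x+x0,y+y0,w,h); print(ray(n,x+x0+(w-1)/2,y+y0+(min(h,w) -1)/2,.126))
print(ray("scene",341.2,210,.126)); 
# hanging height: timer bottom in scene1
im=cv2.imread("pics/scene1.png"); cv2.imwrite("pics/z3.png",cv2.resize(im[100:260,180:360],None,fx=3.5,fy=3.5,interpolation=2))
print(delta([.606,.053,.2]))
E
```

```text
time: 4.97
ee_pos: [0.4478, -0.0687, 0.1905]
tcp_rot: [-180.0, -0.0, 79.9]
wrist_force: [-0.4, 0.3, -1.6]
opening: 0.0643
grasp_force: 28.2
top 212 214 20 6
[0.58600508 0.04413307 0.126     ]
scene 329 205 24 11
[0.61110823 0.05236735 0.126     ]
[0.61169975 0.05379738 0.126     ]
('tool mm', [147.7, 134.5, -10.1], 'rpy', [-179.91, 0.0, 79.85], 'pos', [0.4476, -0.0687, 0.1901], 't', 5.025)
```

View pics/z3.png

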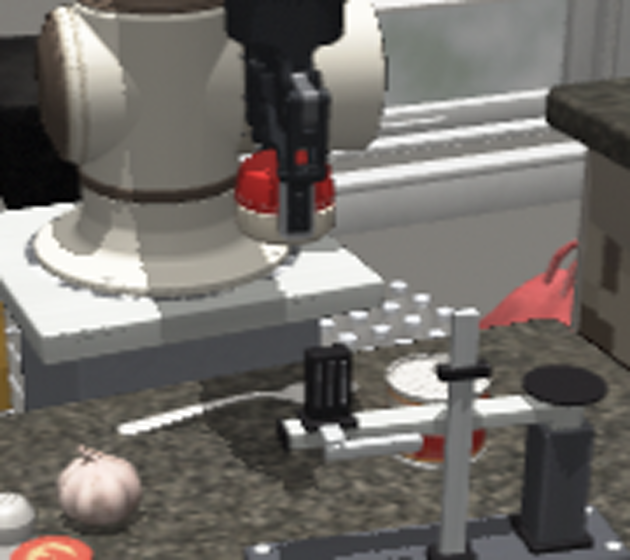

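```bash
python3 -m crank '[{"gripper":55,"travel":[0,0,-15],"twist":[0,0,0]},{"gripper":55,"travel":[24.8,22.7,0],"twist":[0,0,0]},{"gripper":55,"travel":[24.8,22.7,0],"twist":[0,0,0]},{"gripper":55,"travel":[24.8,22.7,0],"twist":[0,0,0]},{"gripper":55,"travel":[24.8,22.7,0],"twist":[0,0,0]},{"gripper":55,"travel":[24.8,22.7,0],"twist":[0,0,0]},{"gripper":55,"travel":[24.8,22.7,0],"twist":[0,0,0]},{"gripper":55,"travel":[0,0,0],"twist":[0,0,0]},{"gripper":55,"travel":[0,0,0],"twist":[0,0,0]}]'
python3 - <<'E'
from h import *
print(delta([.608,.0535,.131]))
E
python3 -m crank '[{"gripper":55,"travel":[0,0,20],"twist":[0,0,0]},{"gripper":55,"travel":[0,0,20],"twist":[0,0,0]},{"gripper":55,"travel":[0,0,15],"twist":[0,0,0]},{"gripper":55,"travel":[0,0,10],"twist":[0,0,0]},{"gripper":55,"travel":[0,0,0],"twist":[0,0,0]},{"gripper":55,"travel":[0,0,0],"twist":[0,0,0]}]'
python3 - <<'E'
from h import *
print(delta([.608,.0535,.131]))
a=snap("scene","scene2")[150:270,270:390,::-1]; b=snap("top","top2")[160:280,170:290,::-1]
cv2.imwrite("pics/z4.png",cv2.resize(np.hstack([a,b]),None,fx=3.3,fy=3.3,interpolation=2))
E
```

```text
time: 6.15
ee_pos: [0.6079, 0.0535, 0.2062]
tcp_rot: [-180.0, 0.0, 79.9]
wrist_force: [-0.3, -0.6, -1.7]
opening: 0.0641
grasp_force: 28.2
('tool mm', [-0.0, 0.1, 75.2], 'rpy', [-179.95, 0.02, 79.87], 'pos', [0.6079, 0.0535, 0.2062], 't', 6.15)
time: 6.9
ee_pos: [0.6085, 0.0537, 0.1421]
tcp_rot: [179.9, -0.0, 79.9]
wrist_force: [-0.1, 0.1, -0.9]
opening: 0.0639
grasp_force: 28.2
('tool mm', [-0.3, -0.5, 11.1], 'rpy', [179.95, -0.01, 79.86], 'pos', [0.6085, 0.0537, 0.1421], 't', 6.9)
```

View pics/z4.png

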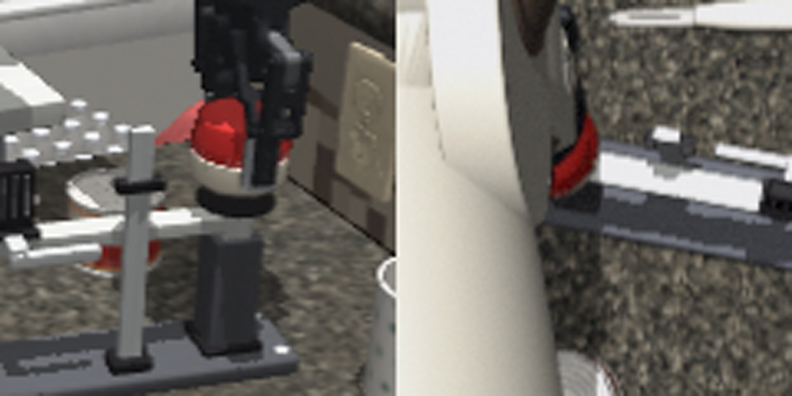

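```bash
python3 -m crank '[{"gripper":55,"travel":[-1.8,-1.7,6],"twist":[0,0,0]},{"gripper":55,"travel":[0,0,4],"twist":[0,0,0]},{"gripper":55,"travel":[0,0,0],"twist":[0,0,0]},{"gripper":55,"travel":[0,0,0],"twist":[0,0,0]}]';python3 -m crank '[{"gripper":55,"travel":[0,0,2],"twist":[0,0,0]},{"gripper":55,"travel":[0,0,0],"twist":[0,0,0]},{"gripper":55,"travel":[0,0,0],"twist":[0,0,0]}]';python3 -m crank '[{"gripper":55,"travel":[0,0,1],"twist":[0,0,0]},{"gripper":55,"travel":[0,0,0],"twist":[0,0,0]},{"gripper":55,"travel":[0,0,0],"twist":[0,0,0]}]'
```

```text
time: 7.5
ee_pos: [0.6063, 0.0523, 0.1313]
tcp_rot: [-180.0, -0.0, 79.9]
wrist_force: [0.3, -0.5, -1.2]
opening: 0.0641
grasp_force: 28.2
time: 7.88
ee_pos: [0.6064, 0.0523, 0.1293]
tcp_rot: [180.0, -0.0, 79.9]
wrist_force: [0.1, 0.5, -1.5]
opening: 0.0638
grasp_force: 28.2
time: 8.25
ee_pos: [0.6064, 0.0523, 0.1288]
tcp_rot: [180.0, -0.0, 79.9]
wrist_force: [-0.8, -0.1, 4.9]
opening: 0.0639
grasp_force: 28.7
```

```bash
python3 -m crank '[{"gripper":66,"travel":[0,0,0],"twist":[0,0,0]},{"gripper":70,"travel":[0,0,0],"twist":[0,0,0]},{"gripper":76,"travel":[0,0,0],"twist":[0,0,0]},{"gripper":85,"travel":[0,0,0],"twist":[0,0,0]},{"gripper":85,"travel":[0,0,0],"twist":[0,0,0]},{"gripper":85,"travel":[0,0,0],"twist":[0,0,0]},{"gripper":85,"travel":[0,0,-20],"twist":[0,0,0]},{"gripper":85,"travel":[0,0,-40],"twist":[0,0,0]},{"gripper":85,"travel":[0,0,-40],"twist":[0,0,0]},{"gripper":85,"travel":[0,0,-20],"twist":[0,0,0]},{"gripper":85,"travel":[0,0,0],"twist":[0,0,0]}]'
python3 - <<'E'
from h import *
print(delta([.579,-.0985,.2]))
E
```

```text
time: 9.62
ee_pos: [0.607, 0.0523, 0.2498]
tcp_rot: [179.8, -0.0, 79.9]
wrist_force: [-0.1, 0.0, -0.5]
opening: 0.0851
grasp_force: 0.0
('tool mm', [-153.4, -1.1, 49.7], 'rpy', [179.84, -0.04, 79.86], 'pos', [0.607, 0.0523, 0.2498], 't', 9.625)
```

```bash
python3 -m crank '[{"gripper":85,"travel":[-38,-0.2,0],"twist":[0,0,0]},{"gripper":85,"travel":[-38,-0.3,0],"twist":[0,0,0]},{"gripper":85,"travel":[-38,-0.3,0],"twist":[0,0,0]},{"gripper":50,"travel":[-39,-0.3,0],"twist":[0,0,0]},{"gripper":50,"travel":[0,0,10],"twist":[0,0,0]},{"gripper":50,"travel":[0,0,0],"twist":[0,0,0]},{"gripper":50,"travel":[0,0,0],"twist":[0,0,0]}]'
python3 - <<'E'
from h import *
print(delta([.579,-.0985,.2]))
a=snap("scene","scene3")[140:260,240:370,::-1]; b=snap("top","top3")[160:280,190:320,::-1]
cv2.imwrite("pics/z5.png",cv2.resize(np.hstack([a,b]),None,fx=3.07,fy=4,interpolation=2))
cv2.imwrite("pics/z6.png",cv2.resize(a[20:110,10:],(800,600),interpolation=cv2.INTER_CUBIC))
E
```

```text
time: 10.5
ee_pos: [0.5783, -0.0972, 0.2378]
tcp_rot: [-180.0, -0.0, 79.9]
wrist_force: [0.1, 0.0, 0.6]
opening: 0.0503
grasp_force: 0.0
('tool mm', [-1.1, 0.9, 37.8], 'rpy', [-179.95, -0.01, 79.92], 'pos', [0.5783, -0.0972, 0.2378], 't', 10.5)
```

View pics/z5.png

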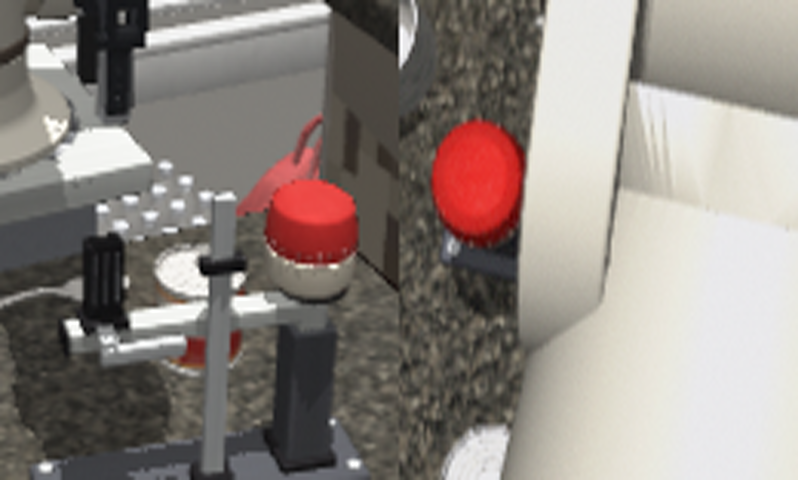

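View pics/z6.png

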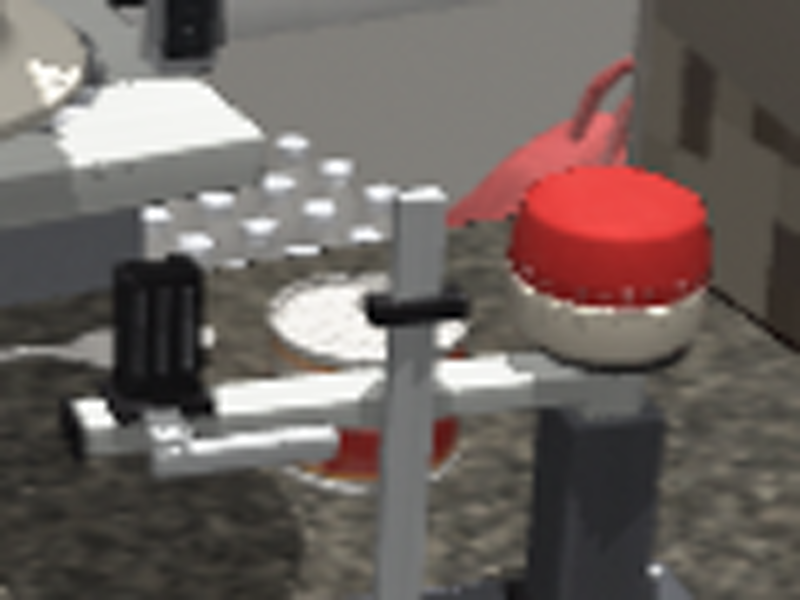

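Run:
```python
from h import *
print("grip top xy",ray("top",288.4,217.2,.165),ray("top",288.4,220.5,.165))
t=cv2.imread("pics/top0.png").max(2); print(t[210:234,[285,287,289,291]].T)
s=cv2.imread("pics/scene3.png").max(2); print(s[185:226,[306,307,309,312,315,317,318]].T)
pad=np.array([.607,.053,0]);a=np.radians(-10)
def st(x,y,z): return pad+[x*np.cos(a)-y*np.sin(a),x*np.sin(a)+y*np.cos(a),z]
print("bar top back edge",[proj("scene",st(.021,-.075+y,.19)) for y in(-.008,.008)],"front",[proj("scene",st(.013,-.075+y,.19)) for y in(-.008,.008)])
for z in(.146,.15,.154,.158): print(z,"clip bottom back edge",[np.round(proj("scene",st(x,-.075+y,z)),1) for x in (.023,.025) for y in(-.016,0,.016)])
```

```text
grip top xy [ 0.58096245 -0.09622581  0.165     ] [ 0.57421976 -0.09626657  0.165     ]
[[179 104 138 150  91  74  89  87  83  69  38  21  16  36  45  44  63  89
   95  97  93  95  94  95]
 [242 115 166 190 139  60  82  88  88  76  52  27  34  32  47  48  56  77
  104 109  94  95  94  95]
 [255 254 255 254 248  96  70  85  90  81  63  33  24  26  39  49  50 122
  177 152  94  95  95  93]
 [255 254 254 254 253 207  61  77  83  89  77  47  30  39  45  50  46  91
  151 176 153  95  93  96]]
[[129 128 138 248 239 159 146 141 150 169 238 118  95  84  88  98 164 190
  168  65  49  26  21  21 201 247 244 236 241 135 213 240 161 148 137 101
   99  96  95 115 106]
 [130 128 154 245 234 160 140 145 150 149 165  99  94  95  91 100 170 174
  152  64  54  26  22  20 177 231 204 236 235 122 159 195 131 125 109  96
   96  93  92  97  96]
 [129 128 129 182 153  90  93  93  96  96  96  96  97  97 101 103 104 106
  108 109  76  29  21  23  93  98  98  97  97  96 102 116 117 117 118 119
  118 118 118 118 118]
 [129 129 129 190 243 133 118 120 119 119 119 120 119 119 119 119 119 119
  119 101  51  24  2
[... 844 characters left out ...]
 np.float64(187.49444736055486))]
0.146 clip bottom back edge [array([304. , 209.6]), array([311.2, 208.9]), array([318.4, 208.2]), array([304.3, 210. ]), array([311.5, 209.3]), array([318.8, 208.6])]
0.15 clip bottom back edge [array([304.1, 207.9]), array([311.3, 207.2]), array([318.6, 206.5]), array([304.4, 208.3]), array([311.6, 207.6]), array([318.9, 206.9])]
0.154 clip bottom back edge [array([304.2, 206.2]), array([311.4, 205.5]), array([318.7, 204.7]), array([304.5, 206.6]), array([311.8, 205.9]), array([319. , 205.2])]
0.158 clip bottom back edge [array([304.3, 204.5]), array([311.6, 203.7]), array([318.8, 203. ]), array([304.6, 204.9]), array([311.9, 204.2]), array([319.1, 203.4])]
```

```bash
python3 -m crank '[{"gripper":40,"travel":[1,1.3,30],"twist":[0,0,0]},{"gripper":40,"travel":[0,0,35],"twist":[0,0,0]},{"gripper":40,"travel":[0,0,25],"twist":[0,0,0]},{"gripper":40,"travel":[0,0,15],"twist":[0,0,0]},{"gripper":40,"travel":[0,0,4],"twist":[0,0,0]},{"gripper":40,"travel":[0,0,0],"twist":[0,0,0]},{"gripper":40,"travel":[0,0,0],"twist":[0,0,0]}]'; python3 -m crank '[{"gripper":25,"travel":[0,0,0],"twist":[0,0,0]},{"gripper":18,"travel":[0,0,0],"twist":[0,0,0]},{"gripper":8,"travel":[0,0,0],"twist":[0,0,0]},{"gripper":8,"travel":[0,0,0],"twist":[0,0,0]},{"gripper":8,"travel":[0,0,0],"twist":[0,0,0]},{"gripper":8,"travel":[0,0,0],"twist":[0,0,0]}]' 60
```

```text
time: 11.48
ee_pos: [0.5803, -0.0975, 0.1304]
tcp_rot: [179.9, -0.0, 79.9]
wrist_force: [0.3, -0.7, 0.2]
opening: 0.0404
grasp_force: 0.0
time: 12.22
ee_pos: [0.5805, -0.0976, 0.1297]
tcp_rot: [179.9, 0.0, 79.9]
wrist_force: [5.6, -1.5, 0.3]
opening: 0.0134
grasp_force: 60.4
```

```bash
python3 -m crank '[{"gripper":8,"travel":[0,0,-2],"twist":[0,0,0]},{"gripper":8,"travel":[0,0,-3],"twist":[0,0,0]},{"gripper":8,"travel":[0,0,-4],"twist":[0,0,0]},{"gripper":8,"travel":[0,0,-5],"twist":[0,0,0]},{"gripper":8,"travel":[0,0,-5],"twist":[0,0,0]},{"gripper":8,"travel":[0,0,-5],"twist":[0,0,0]},{"gripper":8,"travel":[0,0,-5],"twist":[0,0,0]},{"gripper":8,"travel":[0,0,-4],"twist":[0,0,0]},{"gripper":8,"travel":[0,0,-4],"twist":[0,0,0]},{"gripper":8,"travel":[0,0,-3],"twist":[0,0,0]},{"gripper":8,"travel":[0,0,0],"twist":[0,0,0]},{"gripper":8,"travel":[0,0,0],"twist":[0,0,0]}]'
python3 - <<'E'
from h import *
print(delta([0,0,0])[4:])
im=snap("scene","scene4"); b=im[150:240,250:370,::-1]
cv2.imwrite("pics/z7.png",cv2.resize(b,(800,600),interpolation=cv2.INTER_CUBIC))
print(im.max(2)[198:214,[300,302,304,306,308,312,316,318,320,322]].T)
pad=np.array([.607,.053,0]);a=np.radians(-10)
def st(x,y,z): return pad+[x*np.cos(a)-y*np.sin(a),x*np.sin(a)+y*np.cos(a),z]
for z in(.152,.156,.16): print(z,[np.round(proj("scene",st(x,y,z)),1) for x in(-.01,.01) for y in(-.1,-.055)])
E
```

```text
time: 13.72
ee_pos: [0.5805, -0.0975, 0.1688]
tcp_rot: [179.9, 0.0, 79.9]
wrist_force: [7.8, -1.7, -4.4]
opening: 0.0133
grasp_force: 59.6
('pos', [0.5805, -0.0975, 0.1688], 't', 13.725)
[[ 90 132 243 245 244 247 149 127 120 193 227 137 126 123 203 184]
 [ 95 177 244 244 245 245 141 125 118 117 227 239 247 239 246 242]
 [ 85 185 244 245 246 226  93  61  58  95 231 246 247 225 249 231]
 [ 84 227 245 245 247 149  57  50  28  22  22 202 248 244 237 242]
 [ 97 196 200 164 119  88  74  59  24  21  21  84  86  86  86  86]
 [120 120 120 120 119 119 102  51  24  22  43  95  98  97  97  97]
 [195 196 195 218 135  72  54  29  21  22 160 241 244 241 121 108]
 [243 246 246 247 129  63  57  25  22  21 218 225 220 106 100 106]
 [243 246 246 248 136 128 100  77  62  75 120  79  87  88  96  91]
 [242 245 245 245 142 127 120 117  92  97  83  79  97  97 111 102]]
0.152 [array([295.4, 200.8]), array([315.3, 198.9]), array([298.2, 204.8]), array([318.4, 202.8])]
0.156 [array([295.5, 199.1]), array([315.4, 197.2]), array([298.2, 203.1]), array([318.5, 201.1])]
0.16 [array([295.6, 197.4]), array([315.5, 195.5]), array([298.3, 201.4]), array([318.6, 199.4])]
```

View pics/z7.png

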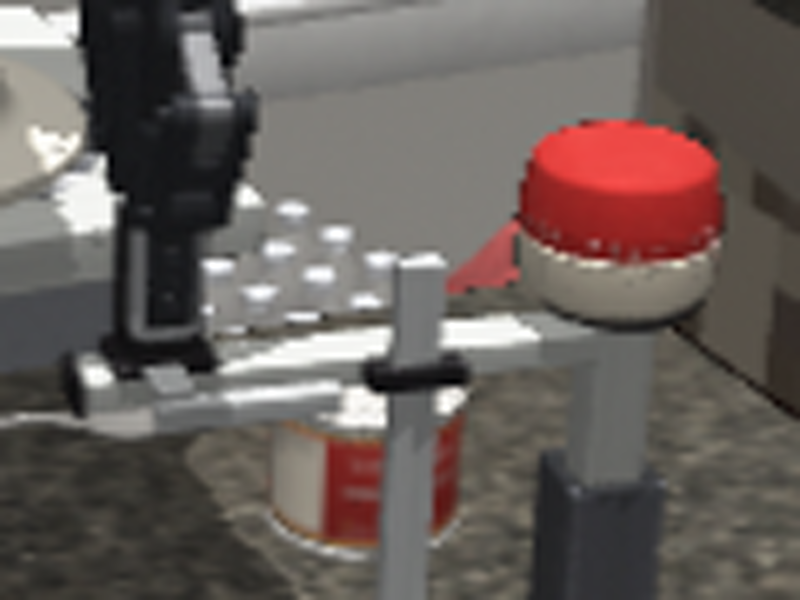

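```bash
python3 -m crank '[{"gripper":8,"travel":[1.5,0,0],"twist":[0,0,0]},{"gripper":8,"travel":[3,0,0],"twist":[0,0,0]},{"gripper":8,"travel":[3,0,0],"twist":[0,0,0]},{"gripper":8,"travel":[3,0,0],"twist":[0,0,0]},{"gripper":8,"travel":[3,0,0],"twist":[0,0,0]},{"gripper":8,"travel":[3,0,0],"twist":[0,0,0]},{"gripper":8,"travel":[3,0,0],"twist":[0,0,0]},{"gripper":8,"travel":[3,0,0],"twist":[0,0,0]},{"gripper":8,"travel":[3,0,0],"twist":[0,0,0]},{"gripper":8,"travel":[1,0,0],"twist":[0,0,0]},{"gripper":8,"travel":[0,0,0],"twist":[0,0,0]},{"gripper":8,"travel":[0,0,0],"twist":[0,0,0]}]'; python3 -m crank '[{"gripper":8,"travel":[1.5,0,0],"twist":[0,0,0]},{"gripper":8,"travel":[1,0,0],"twist":[0,0,0]},{"gripper":8,"travel":[0,0,0],"twist":[0,0,0]},{"gripper":8,"travel":[0,0,0],"twist":[0,0,0]}]'; python3 -c "
from h import *
print(delta([.5805,-.0975,.1688]))"
```

```text
time: 15.28
ee_pos: [0.585, -0.0717, 0.1688]
tcp_rot: [180.0, 0.0, 79.8]
wrist_force: [6.7, -2.4, -4.0]
opening: 0.0132
grasp_force: 59.5
time: 15.78
ee_pos: [0.5855, -0.0693, 0.1688]
tcp_rot: [180.0, 0.0, 79.8]
wrist_force: [6.4, -3.3, -3.3]
opening: 0.0133
grasp_force: 59.5
('tool mm', [-28.6, 0.1, -0.0], 'rpy', [179.95, 0.04, 79.85], 'pos', [0.5855, -0.0693, 0.1688], 't', 15.775)
```

Moved 28.6 mm with no stop felt yet; I'll go on until the wrist force shows the stop.

```bash
python3 -m crank '[{"gripper":8,"travel":[1.5,0,0],"twist":[0,0,0]},{"gripper":8,"travel":[1,0,0],"twist":[0,0,0]},{"gripper":8,"travel":[0,0,0],"twist":[0,0,0]},{"gripper":8,"travel":[0,0,0],"twist":[0,0,0]}]'
python3 - <<'E'
from h import *
print(delta([.5805,-.0975,.1688]))
im=snap("scene","scene5"); b=im[150:240,250:370,::-1]
cv2.imwrite("pics/z8.png",cv2.resize(b,(800,600),interpolation=cv2.INTER_CUBIC))
print(im.max(2)[198:210,[316,318,320,322]].T)
E
```

```text
time: 16.27
ee_pos: [0.5855, -0.0689, 0.1687]
tcp_rot: [180.0, 0.3, 79.8]
wrist_force: [5.1, -14.8, -4.5]
opening: 0.013
grasp_force: 59.6
('tool mm', [-29.0, 0.2, 0.0], 'rpy', [179.96, 0.25, 79.76], 'pos', [0.5855, -0.0689, 0.1687], 't', 16.275)
[[173 196 195 219 139  74  55  28  22  20 161 241]
 [245 246 246 247 135  66  57  26  22  21 218 225]
 [243 246 246 247 139 128  99  78  63  75 121  80]
 [243 245 246 246 144 128 121 120  88  97  84  80]]
```

View pics/z8.png

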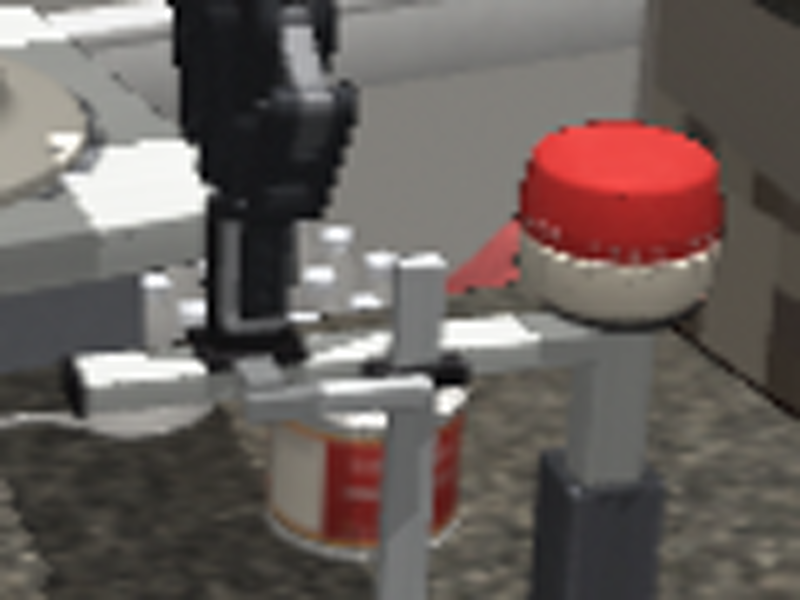

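```bash
python3 -c "
from workcell import bot
print(bot.job_done())"
```

```text
the job is handed in; nothing more can be done
None
```

I handed the job in at 16.3 s of the 48 s allowed: the timer stands centred on the pad, the crossbar's top is about level with the clip by my camera estimate, and the lever is pushed closed to its stop with the grip still held. The hand-in call returned no verdict.

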